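# Load the utensil steriliser and hold its run button

## Robot

A 6-joint arm with a two-finger parallel gripper is mounted at the origin on a cart in front of the work surface, level with it; the furniture and walls round the work are solid. World frame = base frame: x ahead of the robot, y to its left, z up, the work surface at z = 0. Lengths are in m, angles in rad, forces in N, time in s.
With the tool pointing down it reaches from about 0.35 to 0.925 m from the base axis. Payload 6.4 kg.
Tool frame: the origin (TCP) lies between the finger pads; the fingertips stand ahead of it and the grasp point (between the pads) lies 8 mm behind it (arm.nose_length is the z of the fingertips in the tool frame, in m); z points along the fingers, y is the line along which they close (so a half turn about z gives the same grasp; the last joint's range is limited). The gripper opens to 94 mm and grips with 3 to 60 N. Pads are 16 mm wide; open, the fingers measure 119 mm over their backs; the gripper's body (75 mm by 177 mm) begins 78 mm behind the grasp point.
Start: joints at [-1.494, 0.245, 1.558, -0, 1.339, -0.174], TCP at [0.161, -0.63, 0.216] pointing down, gripper open.
Joint ranges: [-3.13, 3.13], [-1.02, 2.26], [0.13, 2.54], [-0.95, 4.09], [0.21, 2.88], [-2.74, 2.74]. Speed limits (rad/s): [2.57, 2.57, 3.14, 3.14, 3.14, 3.14].

## Interface

Orientations are given as a unit quaternion [w, x, y, z].
In Python, from workcell import arm, cams, spotter gives the robot as it stands.
- The arm moves only by the tool play_rows, never from a script. Its argument "series" is a list of rows, each a list of 5 numbers: the finger opening in mm, from 0 to 94, then the shift along the tool's x, y, z in mm, then the turn about the tool's z in degrees. In form: [[grip, x, y, z, roll], ...]. A call has 1 to 20 rows; each row shifts and turns the commanded pose from where the row before left it, along the tool's axes as they then stand; what a row does not reach is not made up. A row lasts 1/12 s, in which the tool goes at most 41.7 mm and 7.16 degrees, less where a joint would pass 70% of its speed; a pose out of reach is approached as far as the arm can. A call is refused whole if a number of a shift passes 41.7 or a number of a turn 7.16, either way. A call with a gripper value outside its range is refused whole. The fingers move at their own pace and stop on an object; the grip force is fixed at half the most. Time passes only in rows, so rows that do not move let the fingers close. It gives the time, the measured TCP pose, the force, the opening and the grip force at its end, in the units of the state.
- arm.sense(): the state, without advancing time (a new reading comes with each control period).
- cams.camera(name): name is "scene" or "side" or "wrist"; returns a dict with "frame" (420x560x3 uint8, blue, green, red), "z_map" (420x560 float32, m along the optical axis (not along the pixel's ray), 0 where there is no reading), "fx", "fy", "cx", "cy" (pixels), "k1" (the pictures are not rectified: a ray, as slopes to the right and down, at radius r is drawn at 1 + k1 r^2 times it, then the intrinsics apply), "world_from_camera" (4x4, takes a point from camera to world coordinates). Camera axes: x right, y up, looking along -z (the intrinsics and any distortion apply to the point x, -y, -z); pixel columns grow to the right and rows downward; lengths in m; the calibration is good to about 2 mm. A picture is of the moment at which its call begins.
- arm.finish_job(): hands the job in; it is judged then, once.
Trained networks look in a picture, given as the dict that the camera call returned (one of the last four; its "shot" number tells which), for a name from the list of things; names that differ only in an ending like _2 or _b are one class to them, and where a whole thing is asked for, a point or a joint stands for the part that bears it (a point fixed in the world has none). Each returns a list of dicts, best first, with "score" (0 to 1); they miss things now and then, are a little off and sometimes report something else, mostly with a low value. They report only what shows in the picture. A call takes as long as a camera call. They do not tell look-alikes from the thing itself.
- spotter.spot_in(picture, query): "extent" ([left, top, right, bottom] in pixels, round what is visible of it).
- spotter.masks_of(picture, query): "mask" (420x560 bool, what is visible of it) and "extent" ([left, top, right, bottom] in pixels, round what is visible of it).
- spotter.spot_point(picture, query): "at" ([column, row] in pixels: a listed point, or the origin of a listed thing).
The state is a dict: "t": time; "joints": joint angles; "qd": joint speeds; "effort": joint torques, N m; "eef_pos": TCP position; "eef_rot": TCP orientation; "ft_force": force on the tool from outside, world axes, zero at the start; "ft_torque": the same for the moment, N m; "opening": finger opening in m; "finger_force": force on a finger pad.
Only numpy, scipy, OpenCV 4.12 (cv2) and the standard library are available. Lean on these libraries where they do the work, as an engineer would, in place of code of your own. Each camera call takes 0.05 s, during which the arm holds its last target. There are 200 camera calls.

## Task

Lay the peeler and the bottle opener flat in the steriliser's tray, one to a compartment (either way), each straight along its compartment with its metal head towards the lamp housing; set them down, do not drop them. Then press the black palm button on the housing down with the gripper's fingers until the collar's rim stands about the middle of the green ring on its stem (15 mm down, the red ring still in view), never to its bottom stop, and keep it there: the program finishes while still holding the button at that depth. Leave the dotted mug, the tin and the glass behind it where they are.

Things in the scene. Friction and masses are not known exactly. Their poses are not given: they have to be found in the camera images.
- steriliser: White utensil steriliser, 266 x 186 mm, fixed. Origin: on the worktop under the tray's centre; x along it to the lamp housing, z up. Tray: walls and divider 6 mm thick, 16 mm high; two compartments side by side, each 190 (x) x 84 mm. Lamp housing: white block across the end, x 95 to 165 mm, 56 mm high; on it at x 130, y 0 the palm button in a fixed dark collar, 48 mm across, rim 62 mm above the worktop.
- compartment_left (a point): Centre of the floor of the compartment at +y of the steriliser (45 mm from its middle line; floor 6 mm above the worktop, 10 mm deep); axes as the steriliser's.
- compartment_right (a point): Centre of the floor of the compartment at -y of the steriliser, otherwise the same; axes as the steriliser's.
- plunger (a joint): Travel of the palm button in m: 0 released, grows as it is pressed straight down, bottom stop at 0.030. Spring: about 2.5 N to start it, 5.5 N at 0.015, 8.5 N at the stop; springs back when let go. Its stem above the collar's rim, released, from below: white 0 to 10 mm, green ring 10 to 20 mm, red ring 20 to 30 mm, then the cap; so the rim is in the green from 0.010 to 0.020.
- plunger_top (a point): Centre of the flat top of the button's round black cap (44 mm across, 12 mm thick); 104 mm above the worktop when released; moves down with the button.
- peeler_handle (a point): Y-peeler lying flat: black handle 22 mm wide, 13 mm thick; wire-and-blade head 61 mm wide; 152 mm long, about 45 g. Point: middle of the handle, half-way up. z up as it lies, y along it to the handle's end (at +51 mm; head's far end at -101 mm, so mid-length at -25 mm), x across the handle (grip that way).
- peeler_head (a point): The peeler's metal head, 95 mm from the handle point, near its far end.
- opener_handle (a point): Stamped bottle opener lying flat: riveted yellow-brown handle 20 mm wide, 11 mm thick; flat steel head 37 mm wide; 150 mm long, about 90 g. Point: middle of the handle, half-way up. z up as it lies, y along it to the handle's end (at +51 mm; head's far end at -101 mm, so mid-length at -25 mm), x across the handle (grip that way).
- opener_head (a point): The opener's steel head, 95 mm from the handle point, near its far end.
- mug: Bystander: white dotted mug, about 92 x 127 mm, 107 mm high, behind the steriliser; origin under its centre.
- tin: Bystander: food tin 76 mm across, 58 mm high, behind the steriliser; origin under its centre.
- glass: Bystander: clear drinking glass 81 mm across, 91 mm high, behind the steriliser to the right; origin under its centre.
Mind the look-alikes: they are no part of the job. What is shaped like the part that bears peeler_handle but pink or purple is not meant.

How it is judged:
On the way, in this order (a step that is already met when the one before it is completed fails the run):
1. peeler and opener lie flat, one in each compartment, straight, heads towards the lamp housing, let go (z of each of peeler_handle, opener_handle in the frame of steriliser below 0.018 m and x of peeler_head in the frame of steriliser between 0.03 and 0.097 m and x of each of peeler_handle, opener_handle in the frame of steriliser above -0.06 m and angle between each of peeler_handle, opener_handle's own z axis and vertical below 0.12 rad and angle between the y axis of each of peeler_handle, opener_handle and the x axis of steriliser, either way round below 0.22 rad and contact force between each of peeler, opener and the fingers below 0.1 N and x of opener_head in the frame of steriliser between 0.03 and 0.097 m and ((y of peeler_handle in the frame of steriliser between 0.025 and 0.065 m and y of opener_handle in the frame of steriliser between -0.065 and -0.025 m) or (y of peeler_handle in the frame of steriliser between -0.065 and -0.025 m and y of opener_handle in the frame of steriliser between 0.025 and 0.065 m)) and value of joint plunger below 0.004 m), for 0.2 s.
2. the fingers hold the button with the collar's rim in the green ring (value of joint plunger between 0.01 and 0.02 m and contact force between plunger and the fingers above 2 N), for 0.5 s.
At the end, for the whole second after the job is handed in: Peeler and opener lie flat and let go, one in each compartment (handle within 20 mm of its centre line, within 0.22 rad of its length, metal head towards the lamp housing), while the fingers still press the button with over 2 N at 10 to 20 mm of travel (all of step 2 and z of each of peeler_handle, opener_handle in the frame of steriliser below 0.018 m and x of peeler_head in the frame of steriliser between 0.03 and 0.097 m and x of each of peeler_handle, opener_handle in the frame of steriliser above -0.06 m and angle between each of peeler_handle, opener_handle's own z axis and vertical below 0.12 rad and angle between the y axis of each of peeler_handle, opener_handle and the x axis of steriliser, either way round below 0.22 rad and contact force between each of peeler, opener and the fingers below 0.1 N and x of opener_head in the frame of steriliser between 0.03 and 0.097 m and ((y of peeler_handle in the frame of steriliser between 0.025 and 0.065 m and y of opener_handle in the frame of steriliser between -0.065 and -0.025 m) or (y of peeler_handle in the frame of steriliser between -0.065 and -0.025 m and y of opener_handle in the frame of steriliser between 0.025 and 0.065 m))); the arm keeps its last pose, push and grip.
It fails at once if the button is pushed to its bottom stop (travel over 28 mm) (value of joint plunger above 0.028 m).
It fails at once if the peeler or opener is dropped (in the air, higher than 50 mm, touched by nothing) ((height (world z) of peeler_handle above 0.05 m and contact force between peeler and anything else below 0.001 N) or (height (world z) of opener_handle above 0.05 m and contact force between opener and anything else below 0.001 N)).
It fails at once if the dotted mug, the tin or the glass is moved by more than 30 mm or tipped (distance of any of mug, tin, glass from where it was at the start of the episode above 0.03 m or angle between any of mug, tin, glass's own z axis and vertical above 0.3 rad).
It also fails if it takes over 61 s, if anything falls off the work surface, if the arm or the gripper's body presses on something with over 40 N, if the wrist force passes 120 N, or if a joint passes its speed limit or range.

## Working session

There is one attempt and no reset: what is moved stays moved. The work goes in short steps, Python scripts to look and compute and a tool call to move; the robot and the scene stay as the last step left them, time stands still between calls to the robot, and variables do not carry over. Pictures are saved under pics/ and viewed, at most 10 in all, crops included, and the job is handed in when it is done.

Besides the shell and the picture viewer there is one more tool, called as a command line: name --pt "numbers of a row" for each row, then --argument value for the rest. play_rows: Moves the arm, as the interface text tells. Its arguments: {"type":"object","properties":{"series":{"type":"array","items":{"type":"array","items":{"type":"number"}}}},"required":["series"]}

```bash
mkdir -p pics; cat > h.py <<'E'
import numpy as np, cv2
from workcell import arm, cams, spotter
def ray(p,u,v):
    x=(u-p["cx"])/p["fx"]; y=(v-p["cy"])/p["fy"]; a,b=x,y
    for _ in range(20):
        s=1+p["k1"]*(a*a+b*b); a,b=x/s,y/s
    return np.array([a,-b,-1.0])
def world(p,u,v,z=None):
    """pixel -> world, by depth map or on plane of height z"""
    T=np.array(p["world_from_camera"]); d=ray(p,u,v)
    if z is None:
        r,c=int(round(v)),int(round(u)); w=p["z_map"][max(0,r-1):r+2,max(0,c-1):c+2]; w=w[w>0]
        return (T@np.r_[d*np.median(w),1])[:3]
    g=T[:3,:3]@d; return T[:3,3]+g*(z-T[2,3])/g[2]
def cloud(p,mask):
    vs,us=np.nonzero(mask&(p["z_map"]>0)); T=np.array(p["world_from_camera"])
    return np.array([(T@np.r_[ray(p,u,v)*p["z_map"][v,u],1])[:3] for u,v in zip(us,vs)])
def pt(p,q,z=None,n=3):
    for o in spotter.spot_point(p,q)[:n]:
        print(q,round(o["score"],2),np.round(o["at"]),np.round(world(p,*o["at"]),3), np.round(world(p,*o["at"],z),3) if z is not None else "")
E
python3 - <<'E'
from h import *
a=cams.camera("scene");b=cams.camera("side")
cv2.imwrite("pics/a.png",a["frame"]);cv2.imwrite("pics/b.png",b["frame"])
for n,p in(("scene",a),("side",b)):
    print(n)
    for q,z in(("steriliser",None),("compartment_left",.006),("compartment_right",.006),("plunger_top",.104),("peeler_handle",.0065),("peeler_head",.0065),("opener_handle",.0055),("opener_head",.0055),("mug",0),("tin",0),("glass",0)): pt(p,q,z)
print(arm.sense(),arm.nose_length)
E
```

```text
scene
steriliser 0.75 [296. 230.] [ 0.517 -0.079  0.007] 
compartment_left 0.89 [281. 236.] [ 0.537 -0.033  0.006] [ 0.537 -0.033  0.006]
compartment_right 0.81 [303. 221.] [ 0.527 -0.12   0.007] [ 0.527 -0.12   0.006]
plunger_top 0.62 [268. 180.] [ 0.651 -0.102  0.105] [ 0.652 -0.102  0.104]
peeler_handle 0.55 [317. 171.] [ 0.634 -0.316  0.013] [ 0.639 -0.322  0.006]
peeler_handle 0.47 [357. 192.] [ 0.48  -0.323  0.013] [ 0.483 -0.329  0.006]
peeler_handle 0.25 [278. 240.] [ 0.533 -0.018  0.007] [ 0.533 -0.018  0.006]
peeler_head 0.72 [333. 162.] [ 0.632 -0.402 -0.   ] [ 0.627 -0.395  0.007]
peeler_head 0.61 [429. 209.] [ 0.278 -0.424  0.001] [ 0.276 -0.418  0.006]
peeler_head 0.56 [338. 180.] [ 0.566 -0.341 -0.002] [ 0.561 -0.333  0.006]
opener_handle 0.75 [225. 299.] [0.499 0.217 0.012] [0.502 0.215 0.005]
opener_handle 0.6 [226. 197.] [ 0.747 -0.019  0.034] [ 0.771 -0.038  0.005]
opener_head 0.66 [192. 292.] [0.581 0.257 0.   ] [0.578 0.259 0.005]
mug 0.88 [185. 222.] [0.729 0.146 0.071] [ 0.79   0.113 -0.   ]
mug 0.19 [280. 238.] [ 0.533 -0.025  0.009] [ 0.539 -0.031  0.   ]
tin
[... 1344 characters left out ...]
0.   ]
{'t': 1.2, 'joints': array([-1.49412458e+00,  2.45135798e-01,  1.55777953e+00, -2.20851826e-05,
        1.33872834e+00, -1.74068360e-01]), 'qd': array([ 0.00214872,  0.0015772 ,  0.00187587, -0.00175775, -0.00120726,
        0.00023131]), 'effort': array([-3.67157181e-04, -4.15831447e+01, -3.14879465e+01,  6.84850453e-02,
        2.88504636e-02, -1.29873047e-05]), 'eef_pos': array([ 0.16129934, -0.62967839,  0.21644335]), 'eef_rot': array([-2.60026364e-05,  9.92151145e-01,  1.25044411e-01, -9.49197528e-06]), 'ft_force': array([-0.11630609, -0.09217442,  0.40408184]), 'ft_torque': array([ 0.04015362,  0.01641455, -0.0007813 ]), 'finger_force': 0.0, 'opening': 0.09380761742734023} 0.011
```

View pics/a.png

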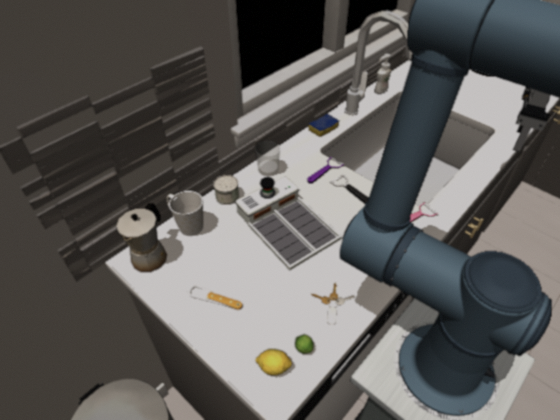

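View pics/b.png

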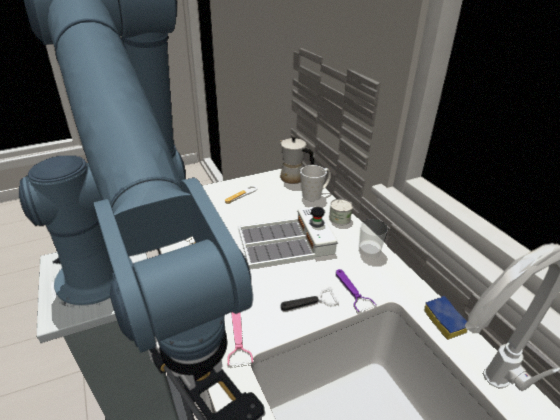

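The scene shows the steriliser at about (270,225) and the opener at (225,299), with its head to the left at (195,293). The black peeler is at (357,192) with its head up-left; purple (320,172) and pink (420,215) peelers are decoys. The side view agrees, with the black peeler at (298,302) and its head at (330,295). I'll go above the black peeler.

play_rows --pt "94 31.6 -18 -7 0" --pt "94 31.6 -18 -7 0" --pt "94 31.6 -18 -7 0" --pt "94 31.6 -18 -7 0" --pt "94 31.6 -18 -7 0" --pt "94 31.6 -18 -7 0" --pt "94 31.6 -18 -7 0" --pt "94 31.6 -18 -7 0" --pt "94 31.6 -18 -7 0" --pt "94 31.6 -18 -7 0" --pt "94 31.6 -18 -7 0" --pt "94 31.6 -18 -7 0" --pt "94 0 0 0 6.3" --pt "94 0 0 0 6.3" --pt "94 0 0 0 6.2" --pt "94 0 0 0 0" --pt "94 0 0 0 0"

```text
t: 2.62
eef_pos: [0.475, -0.3263, 0.3004]
eef_rot: [-0.0, 0.999, -0.037, -0.0]
ft_force: [-0.2, 0.2, -0.9]
opening: 0.0937
finger_force: 0.0
```

```bash
cat >> h.py <<'E'
def plan(x,y,z,yaw):
    """shift in present tool axes (mm) and roll (deg) to get TCP at x,y,z with tool x at world yaw (deg)"""
    from scipy.spatial.transform import Rotation as R
    s=arm.sense(); q=np.array(s["eef_rot"]); M=R.from_quat(np.r_[q[1:],q[0]]).as_matrix()
    d=M.T@(np.array([x,y,z])-s["eef_pos"])*1000; y0=np.degrees(np.arctan2(M[1,0],M[0,0]))
    print("t",round(s["t"],2),"pos",np.round(s["eef_pos"],4),"yaw",round(y0,1),"F",np.round(s["ft_force"],1),"open",round(s["opening"],4),"-> shift",np.round(d,1),"roll",round((y0-yaw+180)%360-180,1), "joints",np.round(s["joints"],2))
def axis(P):
    """centre and long-axis yaw (deg) of points seen from above"""
    r=cv2.minAreaRect(P[:,:2].astype(np.float32)*1000); b=cv2.boxPoints(r); e=[b[1]-b[0],b[2]-b[1]]; e=max(e,key=np.linalg.norm)
    return np.round(r[0],1),np.round(r[1],1),round(np.degrees(np.arctan2(e[1],e[0])),1)
E
python3 - <<'E'
from h import *
plan(.475,-.327,.3,-4.4)
p=cams.camera("wrist"); cv2.imwrite("pics/c.png",p["frame"]); print(np.round(p["world_from_camera"],3))
for q,z in(("peeler_handle",.0065),("peeler_head",.0065),("compartment_left",.006),("compartment_right",.006),("plunger_top",.104)): pt(p,q,z)
for m in spotter.masks_of(p,"peeler_handle"):
    P=cloud(p,m["mask"]); c=p["frame"][m["mask"]].mean(0)
    print(m["extent"],m["score"],c.round(),axis(P))
E
```

```text
t 2.62 pos [ 0.475  -0.3263  0.3004] yaw -4.3 F [-0.2  0.2 -0.9] open 0.0937 -> shift [0.  0.7 0.4] roll 0.1 joints [-0.8   0.01  1.66  0.    1.47  0.85]
[[-0.074  0.961  0.266  0.553]
 [-0.997 -0.072 -0.02  -0.332]
 [ 0.    -0.267  0.964  0.47 ]
 [ 0.     0.     0.     1.   ]]
peeler_handle 0.9 [261.  46.] [ 0.627 -0.314  0.014] [ 0.628 -0.314  0.007]
peeler_handle 0.76 [281. 169.] [ 0.473 -0.328  0.014] [ 0.472 -0.328  0.007]
peeler_handle 0.74 [291. 284.] [ 0.306 -0.329  0.014] [ 0.301 -0.329  0.007]
peeler_head 0.97 [352. 294.] [ 0.275 -0.421  0.001] [ 0.278 -0.42   0.007]
peeler_head 0.96 [285.  94.] [ 0.568 -0.34   0.007] [ 0.568 -0.34   0.007]
peeler_head 0.57 [340.  47.] [ 0.621 -0.412  0.001] [ 0.62  -0.411  0.007]
compartment_left 0.8 [ 58. 144.] [ 0.531 -0.03   0.007] [ 0.531 -0.029  0.006]
compartment_right 0.96 [122. 146.] [ 0.52  -0.119  0.007] [ 0.52  -0.119  0.006]
plunger_top 0.71 [41. 28.] [ 0.651 -0.099  0.105] [ 0.652 -0.098  0.104]
plunger_top 0.4 [ 92. 147.] [ 0.523 -0.079  0.009] [ 0.529 -0.131  0.104]
plunger_top 0.21 [ 56. 144.] [ 0.531 -0.027  0.007] [ 0.536 -0.091  0.104]
[262.1, 89.0, 309.8, 204.7] 0.83 [107. 106. 107.] (array([ 502.6, -319.4]), array([ 59.7, 154.3]), np.float32(-16.6))
[219.1, 17.3, 343.9, 66.3] 0.78 [139.  87. 121.] (array([ 630.2, -376.6]), array([ 91.4, 214.4]), np.float32(-70.2))
[260.1, 269.0, 360.2, 313.2] 0.71 [109.  98. 137.] (array([ 293.6, -355.6]), array([151.2,  63.7]), np.float32(73.9))
```

View pics/c.png

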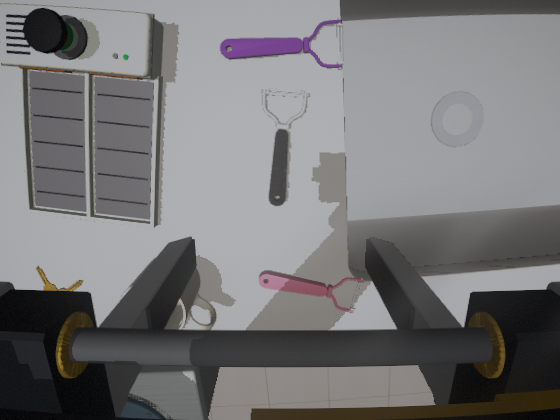

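The wrist view shows the black peeler at (281,169) with its head at (285,94). The tray is upper left, with dark floors around (58,140) and (125,145), the button is at (45,30), and the purple and pink decoys are where expected. Next, precise axes for the handle and the tray.

```bash
python3 - <<'E'
from h import *
p=cams.camera("wrist"); g=cv2.cvtColor(p["frame"],cv2.COLOR_BGR2GRAY)
m=np.zeros(g.shape,bool); m[120:210,262:300]=g[120:210,262:300]<100
P=cloud(p,m); print("handle",axis(P),P[:,2].mean())
for nm,(c0,c1) in dict(left=(24,88),right=(90,160)).items():
    m=np.zeros(g.shape,np.uint8); m[66:224,c0:c1]=(g[66:224,c0:c1]<150)
    print(nm, m.sum())
    n,l,st,_=cv2.connectedComponentsWithStats(cv2.morphologyEx(m,cv2.MORPH_CLOSE,np.ones((3,3))))
    k=1+st[1:,4].argmax(); P=cloud(p,l==k); P=P[P[:,2]<.012]; print(axis(P),len(P))
for a in((88,72),(89,218),(29,211),(155,224),(160,78)): print(a,np.round(world(p,*a,.016),4))
plan(.475,-.327,.3,-4.4)
E
```

```text
handle (array([ 475. , -323.7]), array([ 21.5, 101.8]), np.float32(-6.6)) 0.013584333654916696
left 8644
(array([531.5, -27.4]), array([ 83.3, 190.5]), np.float32(-10.7)) 8056
right 9790
(array([ 517. , -121.7]), array([ 93.7, 204.3]), np.float32(-10.4)) 9051
(88, 72) [ 0.617  -0.0956  0.016 ]
(89, 218) [ 0.4273 -0.0568  0.016 ]
(29, 211) [0.444  0.0305 0.016 ]
(155, 224) [ 0.4118 -0.1491  0.016 ]
(160, 78) [ 0.6003 -0.1867  0.016 ]
t 3.02 pos [ 0.475  -0.3264  0.3004] yaw -4.4 F [-0.7  0.3  0.3] open 0.0941 -> shift [0.1 0.6 0.4] roll -0.0 joints [-0.8   0.01  1.66  0.    1.47  0.85]
```

play_rows --pt "60 7.5 0 38 2.2" --pt "60 7.5 0 38 0" --pt "60 0 0 38 0" --pt "60 0 0 38 0" --pt "60 0 0 38 0" --pt "60 0 0 38 0" --pt "60 0 0 30 0" --pt "60 0 0 15 0" --pt "60 0 0 8 0" --pt "60 0 0 5.4 0" --pt "60 0 0 0 0" --pt "0 0 0 0 0" --pt "0 0 0 0 0" --pt "0 0 0 0 0" --pt "0 0 0 0 0" --pt "0 0 0 0 0" --pt "0 0 0 0 0" --pt "0 0 0 0 0"

```text
t: 4.52
eef_pos: [0.4902, -0.3279, 0.0145]
eef_rot: [0.0, 0.998, -0.058, 0.0]
ft_force: [-0.3, 0.4, 1.7]
opening: 0.0227
finger_force: 29.7
```

play_rows --pt "0 0 0 -10 0" --pt "0 0 0 -25 0" --pt "0 0 0 -25 0" --pt "0 -1.5 -20 0 0" --pt "0 -1.5 -30 0 0" --pt "0 -1.5 -30 0 0" --pt "0 -1.5 -30 0 0" --pt "0 -1.5 -30 0 0" --pt "0 -1.5 -30 0 0" --pt "0 -1.5 -25 0 0" --pt "0 0 -16 0 0" --pt "0 0 0 0 4.4" --pt "0 0 0 0 0" --pt "0 0 0 0 0"

```text
t: 5.68
eef_pos: [0.5041, -0.117, 0.0746]
eef_rot: [0.0, 0.995, -0.095, 0.0]
ft_force: [0.5, 0.4, 0.4]
opening: 0.0226
finger_force: 29.8
```

```bash
python3 - <<'E'
from h import *
p=cams.camera("wrist"); cv2.imwrite("pics/d.png",p["frame"])
for q,z in(("peeler_head",.06),("peeler_handle",.06),("compartment_left",.006),("compartment_right",.006),("plunger_top",.104)): pt(p,q,z,2)
plan(.5037,-.1171,.021,-11)
E
```

```text
peeler_handle 0.9 [280. 284.] [ 0.491 -0.114  0.074] [ 0.483 -0.113  0.06 ]
compartment_left 0.58 [154. 204.] [ 0.533 -0.032  0.008] [ 0.532 -0.031  0.006]
compartment_right 0.91 [277. 203.] [ 0.535 -0.121  0.074] [ 0.517 -0.117  0.006]
t 5.98 pos [ 0.5039 -0.1174  0.0741] yaw -11.0 F [ 0.6 -0.3 -0.9] open 0.0227 -> shift [-0.2 -0.3 53.1] roll -0.0 joints [-0.45  0.12  1.99  0.    1.04  1.32]
```

View pics/d.png

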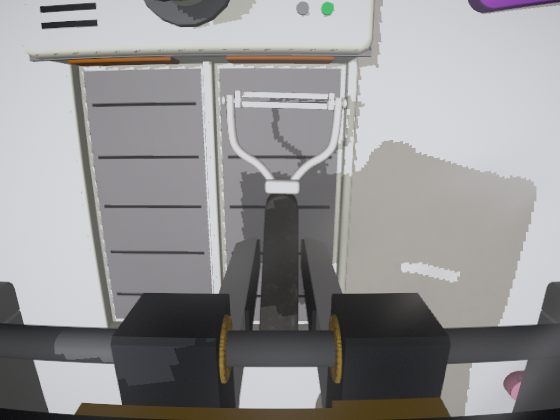

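The peeler hangs straight over the right compartment, with its head at (285,98) between the divider (212) and the outer wall (350). I'll lower it now.

play_rows --pt "0 0 0 15 0" --pt "0 0 0 15 0" --pt "0 0 0 10 0" --pt "0 0 0 6 0" --pt "0 0 0 4 0" --pt "0 0 0 2 0" --pt "0 0 0 1.5 0" --pt "0 0 0 0 0" --pt "0 0 0 0 0"

```text
t: 6.73
eef_pos: [0.5043, -0.1171, 0.021]
eef_rot: [0.0, 0.995, -0.096, 0.0]
ft_force: [-0.3, 0.3, 0.2]
opening: 0.0224
finger_force: 29.8
```

play_rows --pt "0 0 0 0.5 0" --pt "40 0 0 0 0" --pt "40 0 0 0 0" --pt "40 0 0 0 0" --pt "40 0 0 -15 0" --pt "40 0 0 -30 0" --pt "40 0 0 -40 0" --pt "40 0 0 -40 0" --pt "60 -6.7 -32.5 -20 0" --pt "60 -6.7 -32.5 -20 0" --pt "60 -6.7 -32.5 -20 0" --pt "60 -6.7 -32.5 -10 0" --pt "60 -6.7 -32.5 -10 0" --pt "60 -6.7 -32.5 -10 0" --pt "60 -6.7 -32.5 -10 0" --pt "60 -6.7 -32.5 -10 0" --pt "60 -6.7 -32.5 0 0" --pt "60 -6.7 -32.5 0 0"

```text
t: 8.23
eef_pos: [0.5004, 0.2167, 0.2562]
eef_rot: [-0.0, 0.995, -0.096, 0.001]
ft_force: [1.2, -0.6, -0.3]
opening: 0.0601
finger_force: 0.0
```

play_rows --pt "60 0 0 0 -7" --pt "60 0 0 0 -7" --pt "60 0 0 0 -7" --pt "60 0 0 0 -7" --pt "60 0 0 0 -3" --pt "60 0 0 0 0" --pt "60 0 0 0 0"

```text
t: 8.82
eef_pos: [0.5003, 0.2148, 0.255]
eef_rot: [0.0, 0.985, 0.173, -0.0]
ft_force: [-0.4, 0.9, -0.1]
opening: 0.0603
finger_force: 0.0
```

```bash
python3 - <<'E'
from h import *
p=cams.camera("wrist"); cv2.imwrite("pics/e.png",p["frame"])
for q,z in(("opener_head",.0055),("opener_handle",.0055),("peeler_head",.0125),("peeler_handle",.0125)): pt(p,q,z,2)
h=cv2.cvtColor(p["frame"],cv2.COLOR_BGR2HSV)
m=cv2.inRange(h,(8,90,60),(30,255,255)); m[260:]=0
n,l,st,_=cv2.connectedComponentsWithStats(m); k=1+st[1:,4].argmax(); print(st[k]); P=cloud(p,l==k); print(axis(P),P.mean(0))
plan(.50,.215,.25,20)
E
```

```text
opener_head 0.9 [275.  91.] [0.588 0.253 0.007] [0.588 0.253 0.006]
opener_handle 0.76 [275. 173.] [0.5   0.221 0.012] [0.499 0.22  0.006]
peeler_handle 0.67 [511. 267.] [ 0.49  -0.11   0.019] [ 0.489 -0.116  0.013]
[ 268  135   18   78 1094]
(array([497.7, 218.4]), array([94.8, 19.9]), np.float32(20.8)) [0.49977303 0.21925307 0.0112265 ]
t 9.07 pos [0.5003 0.2148 0.2551] yaw 19.9 F [0.2 0.3 0.4] open 0.0604 -> shift [-0.3 -0.3  5.1] roll -0.1 joints [ 0.2  -0.03  1.79 -0.    1.39  1.42]
```

View pics/e.png

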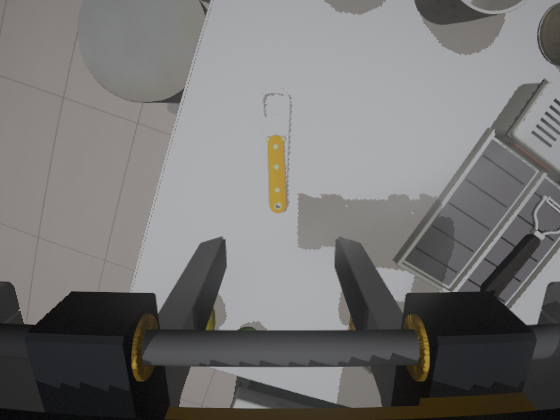

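The opener is at (275,173) with its head at (275,95), aligned with the tool. The peeler lies in the right compartment at (515,260).

play_rows --pt "60 8 -2.5 38 -0.8" --pt "60 7.8 -2.4 38 0" --pt "60 0 0 38 0" --pt "60 0 0 38 0" --pt "60 0 0 38 0" --pt "60 0 0 25 0" --pt "60 0 0 14 0" --pt "60 0 0 8 0" --pt "60 0 0 4.5 0" --pt "60 0 0 0 0" --pt "0 0 0 0 0" --pt "0 0 0 0 0" --pt "0 0 0 0 0" --pt "0 0 0 0 0" --pt "0 0 0 0 0" --pt "0 0 0 0 0" --pt "0 0 0 0 0"

```text
t: 10.48
eef_pos: [0.5142, 0.2251, 0.0145]
eef_rot: [-0.0, 0.984, 0.18, 0.001]
ft_force: [-2.1, 0.3, 6.3]
opening: 0.0357
finger_force: 30.0
```

```bash
python3 - <<'E'
from h import *
# opener handle target in left compartment, grasp 15 mm towards head, lifted
import math
c,s=math.cos(math.radians(11)),-math.sin(math.radians(11)); o=np.array([.523,-.075])
g=o+(-.026+.015)*np.array([c,s])+.045*np.array([-s,c]); print(g)
plan(g[0],g[1],.075,-11)
E
```

```text
[ 0.52078851 -0.02872788]
t 10.48 pos [0.5142 0.2251 0.0145] yaw 20.8 F [-2.1  0.3  6.3] open 0.0357 -> shift [-83.7 239.7 -60.6] roll 31.8 joints [ 0.21  0.31  1.89 -0.    0.94  1.42]
```

The opening of 35.7 mm doesn't match the 20 mm handle, so I'll look.

```bash
python3 - <<'E'
from h import *
p=cams.camera("wrist");s=cams.camera("scene")
c=cv2.resize(s["frame"][230:350,150:290],None,fx=4,fy=4)
cv2.imwrite("pics/f.png",np.hstack([cv2.resize(p["frame"][100:400,130:430],(480,480)),c[:480,:320]]))
for q in("opener_handle","opener_head"): pt(p,q,.0055,1);pt(s,q,.0055,1)
plan(.5,.22,.075,20)
E
```

```text
opener_handle 0.76 [282. 281.] [0.502 0.219 0.012] [0.499 0.218 0.006]
opener_handle 0.62 [310. 226.] [ 0.494 -0.11   0.021] [ 0.502 -0.121  0.006]
opener_head 0.97 [279. 100.] [0.59  0.254 0.007] [0.59  0.254 0.006]
t 10.78 pos [0.5142 0.2251 0.0145] yaw 20.8 F [-1.  -0.6  6.5] open 0.0355 -> shift [-15.   -0.2 -60.5] roll 0.8 joints [ 0.21  0.31  1.89 -0.    0.94  1.42]
```

View pics/f.png

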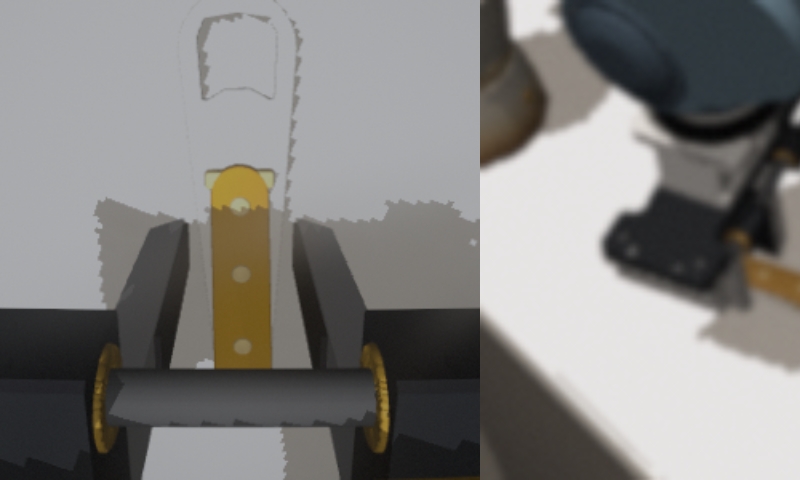

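The steel plate still runs beside the handle where I gripped, so the fingers hold the plate's edges. I'll open, shift 20 mm back and regrip on the plain handle.

play_rows --pt "60 0 0 0 0" --pt "60 0 0 0 0" --pt "60 0 0 0 0" --pt "60 -10 0 0 0" --pt "60 -10 0 0 0" --pt "60 0 0 0 0" --pt "0 0 0 0 0" --pt "0 0 0 0 0" --pt "0 0 0 0 0" --pt "0 0 0 0 0" --pt "0 0 0 0 0" --pt "0 0 0 0 0" --pt "0 0 0 0 0"

```text
t: 11.87
eef_pos: [0.4951, 0.2179, 0.0137]
eef_rot: [-0.0, 0.984, 0.18, 0.0]
ft_force: [1.2, 0.1, 0.1]
opening: 0.036
finger_force: 30.0
```

play_rows --pt "0 0 0 -5 0" --pt "0 0 0 -10 0" --pt "0 0 0 -10 0" --pt "0 0 0 0 0"

```text
t: 12.2
eef_pos: [0.4966, 0.2183, 0.0414]
eef_rot: [-0.0, 0.984, 0.18, 0.002]
ft_force: [0.9, 0.9, -0.3]
opening: 0.0358
finger_force: 30.0
```

```bash
python3 - <<'E'
from h import *
p=cams.camera("wrist"); f=p["frame"]
cv2.imwrite("pics/g.png",cv2.convertScaleAbs(cv2.resize(f[60:360,130:430],(600,600)),alpha=1.2))
h=cv2.cvtColor(f,cv2.COLOR_BGR2HSV); m=cv2.inRange(h,(8,90,40),(30,255,255)); m[330:]=0;m[:,:255]=0;m[:,310:]=0
P=cloud(p,m>0); print(axis(P),np.median(P[:,2]),np.percentile(P[:,2],[5,95]))
for q in("opener_handle","opener_head"): pt(p,q,.02,1)
plan(.5,.22,.075,20)
E
```

```text
(array([489.3, 215.8]), array([116.5,  24.8]), np.float32(21.9)) 0.03909038030585946 [0.03793918 0.04014987]
opener_handle 0.85 [281. 243.] [0.505 0.221 0.039] [0.498 0.218 0.02 ]
opener_head 0.87 [280.  55.] [0.592 0.254 0.034] [0.594 0.255 0.02 ]
t 12.35 pos [0.4949 0.2179 0.039 ] yaw 20.8 F [-0.4 -0.3 -0.7] open 0.0358 -> shift [  5.6  -0.1 -36. ] roll 0.8 joints [0.2  0.23 1.94 0.   0.97 1.41]
```

View pics/g.png

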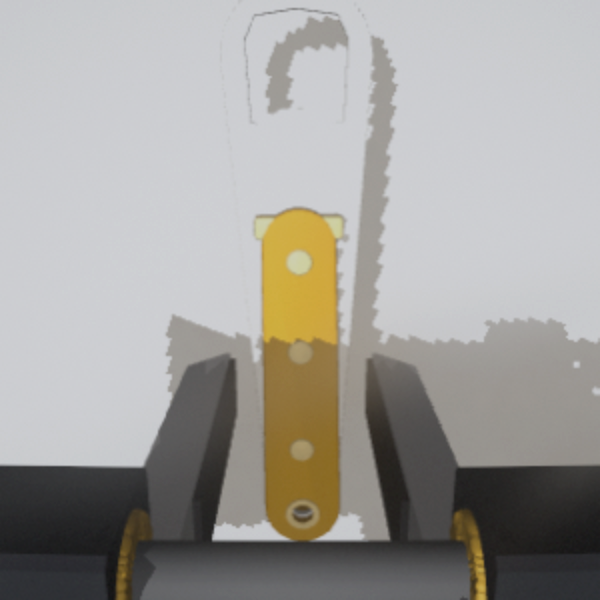

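The opener is lifted level and held (stem aligned with the tool). I'll carry it over the left compartment.

play_rows --pt "0 0 0 -15 0" --pt "0 0 0 -20 0" --pt "0 -5 14.2 0 0" --pt "0 -9 25 0 0" --pt "0 -10 28 0 0" --pt "0 -10 28 0 0" --pt "0 -10 28 0 0" --pt "0 -10 28 0 0" --pt "0 -10 28 0 0" --pt "0 -8 25 0 0" --pt "0 -5.7 16 0 0" --pt "0 -3 9 0 0" --pt "0 0 0 0 6" --pt "0 0 0 0 6" --pt "0 0 0 0 6" --pt "0 0 0 0 6" --pt "0 0 0 0 4.8" --pt "0 0 0 0 3" --pt "0 0 0 0 0" --pt "0 0 0 0 0"

```text
t: 14.02
eef_pos: [0.5003, -0.0246, 0.0732]
eef_rot: [-0.0, 0.995, -0.095, -0.0]
ft_force: [-0.2, 0.3, -1.5]
opening: 0.0358
finger_force: 30.0
```

```bash
python3 - <<'E'
from h import *
p=cams.camera("wrist"); cv2.imwrite("pics/i.png",p["frame"])
pt(p,"opener_handle",.06,1);pt(p,"opener_head",.06,1);pt(p,"peeler_head",.01,2);pt(p,"peeler_handle",.0125,2);pt(p,"plunger_top",.104,1)
plan(.5012,-.0249,.0195,-11)
E
```

```text
opener_handle 0.63 [281. 246.] [ 0.507 -0.027  0.071] [ 0.503 -0.026  0.06 ]
opener_head 0.73 [281.  59.] [ 0.599 -0.044  0.066] [ 0.599 -0.044  0.06 ]
peeler_head 0.95 [428.  72.] [ 0.581 -0.135  0.013] [ 0.581 -0.136  0.01 ]
peeler_handle 0.56 [412. 214.] [ 0.492 -0.113  0.02 ] [ 0.489 -0.115  0.013]
t 14.32 pos [ 0.5005 -0.025   0.0735] yaw -11.0 F [-0.8 -0.5 -1.3] open 0.0357 -> shift [ 0.6 -0.2 54. ] roll -0.0 joints [-0.28  0.08  2.03  0.    1.03  1.49]
```

View pics/i.png

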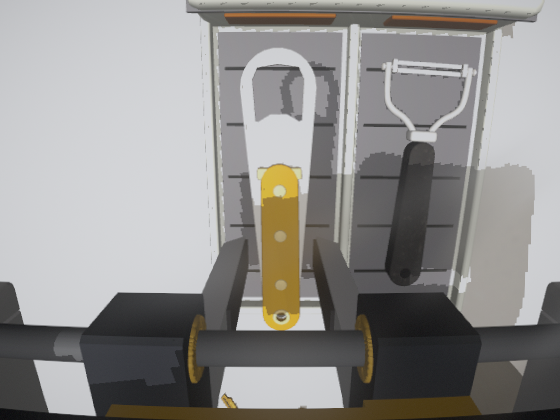

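The opener is straight over the left compartment (head at (281,85)), and the peeler lies straight in the right one. Lower and release.

play_rows --pt "0 0.6 0 15 0" --pt "0 0 0 15 0" --pt "0 0 0 10 0" --pt "0 0 0 6 0" --pt "0 0 0 4 0" --pt "0 0 0 2 0" --pt "0 0 0 1.5 0" --pt "0 0 0 0 0" --pt "0 0 0 0 0"

```text
t: 15.07
eef_pos: [0.5016, -0.0253, 0.0205]
eef_rot: [0.0, 0.995, -0.096, 0.0]
ft_force: [-1.0, -0.2, -1.5]
opening: 0.0357
finger_force: 30.0
```

play_rows --pt "0 0 0 0.8 0" --pt "0 0 0 0 0" --pt "46 0 0 0 0" --pt "46 0 0 0 0" --pt "46 0 0 0 0" --pt "46 0 0 -8 0" --pt "46 0 0 -20 0" --pt "46 0 0 -35 0" --pt "46 0 0 -40 0" --pt "46 0 0 -40 0" --pt "46 0 0 -40 0" --pt "0 0 0 -30 0" --pt "0 0 15 -10 0" --pt "0 0 15 0 0" --pt "0 0 14 0 0" --pt "0 0 0 0 0" --pt "0 0 0 0 0"

```text
t: 16.48
eef_pos: [0.4926, -0.0685, 0.2426]
eef_rot: [-0.0, 0.995, -0.097, 0.0]
ft_force: [0.3, -0.1, -0.1]
opening: 0.0093
finger_force: 0.0
```

```bash
python3 - <<'E'
from h import *
p=cams.camera("wrist"); cv2.imwrite("pics/j.png",p["frame"])
for q,z in(("opener_handle",.0115),("opener_head",.0115),("peeler_handle",.0125),("peeler_head",.0125),("plunger_top",.104),("compartment_left",.006),("compartment_right",.006)): pt(p,q,z,1)
g=cv2.cvtColor(p["frame"],cv2.COLOR_BGR2GRAY); T=p["z_map"]
m=(g<80); m[200:]=0
P=cloud(p,m); P=P[(P[:,2]>.1)&(P[:,2]<.108)]; print("cap",axis(P),len(P))
plan(.651,-.099,.125,-11)
E
```

```text
opener_handle 0.85 [242. 172.] [ 0.507 -0.027  0.017] [ 0.506 -0.026  0.012]
opener_head 0.81 [239.  85.] [ 0.6   -0.044  0.013] [ 0.6   -0.044  0.012]
peeler_handle 0.97 [505. 278.] [ 0.307 -0.33   0.014] [ 0.306 -0.33   0.013]
peeler_head 0.91 [559.  10.] [ 0.638 -0.525 -0.131] [ 0.62  -0.408  0.013]
plunger_top 0.88 [281.   4.] [ 0.649 -0.1    0.105] [ 0.649 -0.1    0.104]
compartment_left 0.76 [239. 148.] [ 0.534 -0.03   0.017] [ 0.533 -0.028  0.006]
compartment_right 0.97 [318. 147.] [ 0.519 -0.117  0.019] [ 0.517 -0.118  0.006]
cap (array([640.3, -97.3]), array([41.9, 24.2]), np.float32(78.7)) 1352
t 16.88 pos [ 0.4927 -0.068   0.2421] yaw -11.0 F [ 0.5 -0.2 -0.3] open 0.0006 -> shift [161.3   0.3 117.1] roll 0.0 joints [-0.37 -0.14  1.91  0.    1.37  1.4 ]
```

View pics/j.png

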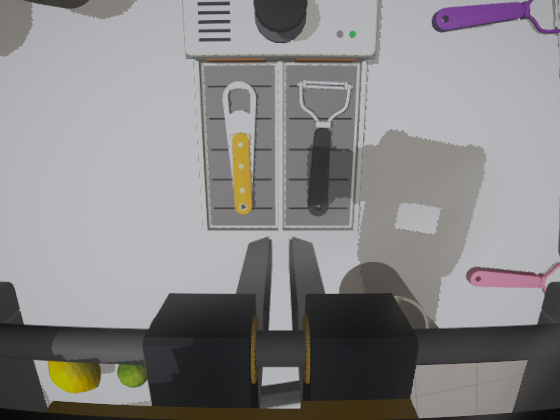

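Both utensils lie straight in their compartments, and the black cap is at the top (281,10). Going over the button with the fingers closed.

play_rows --pt "0 20 0 0 0" --pt "0 30 0 0 0" --pt "0 30 0 0 0" --pt "0 30 0 15 0" --pt "0 30 0 15 0" --pt "0 20 0 20 0" --pt "0 0.5 0 25 0" --pt "0 0 0 22 0" --pt "0 0 0 14 0" --pt "0 0 0 5 0" --pt "0 0 0 0 0" --pt "0 0 0 0 0"

```text
t: 17.88
eef_pos: [0.6508, -0.0992, 0.1274]
eef_rot: [0.0, 0.995, -0.096, 0.001]
ft_force: [0.6, 0.2, 1.4]
opening: 0.0006
finger_force: 0.0
```

play_rows --pt "0 0 0 5 0" --pt "0 0 0 5 0" --pt "0 0 0 4 0" --pt "0 0 0 3 0" --pt "0 0 0 0 0" --pt "0 0 0 0 0" --pt "0 0 0 0 0"

```text
t: 18.47
eef_pos: [0.6509, -0.0993, 0.1101]
eef_rot: [0.0, 0.995, -0.096, 0.001]
ft_force: [1.4, 0.3, 3.1]
opening: 0.0004
finger_force: 1.8
```

play_rows --pt "0 0 0 3 0" --pt "0 0 0 3 0" --pt "0 0 0 2.5 0" --pt "0 0 0 1.7 0" --pt "0 0 0 0 0" --pt "0 0 0 0 0" --pt "0 0 0 0 0" --pt "0 0 0 0 0"

```text
t: 19.13
eef_pos: [0.6509, -0.0993, 0.0995]
eef_rot: [0.0, 0.995, -0.096, 0.001]
ft_force: [1.6, -0.2, 4.9]
opening: 0.0003
finger_force: 2.8
```

```bash
python3 - <<'E'
from h import *
s=cams.camera("side"); w=cams.camera("wrist"); plan(.651,-.099,.1,-11)
a=cv2.resize(s["frame"][190:265,230:355],(750,450),interpolation=cv2.INTER_CUBIC); cv2.imwrite("pics/k.png",a)
for q in("plunger_top",): pt(s,q,.089,1)
for q in("opener_handle","peeler_handle"): pt(s,q,.0125,2)
E
```

```text
t 19.23 pos [ 0.6509 -0.0993  0.0995] yaw -11.0 F [ 1.8 -0.1  5.5] open 0.0002 -> shift [ 0.  -0.3 -0.5] roll -0.0 joints [-0.32  0.38  1.61  0.    1.15  1.44]
plunger_top 0.55 [318. 218.] [ 0.642 -0.119  0.086] [ 0.639 -0.123  0.089]
opener_handle 0.81 [265. 230.] [ 0.509 -0.022  0.016] [ 0.511 -0.017  0.012]
peeler_handle 0.83 [236. 329.] [ 0.296 -0.342  0.013] [ 0.296 -0.341  0.012]
peeler_handle 0.79 [349. 284.] [ 0.622 -0.328  0.013] [ 0.623 -0.327  0.012]
```

View pics/k.png

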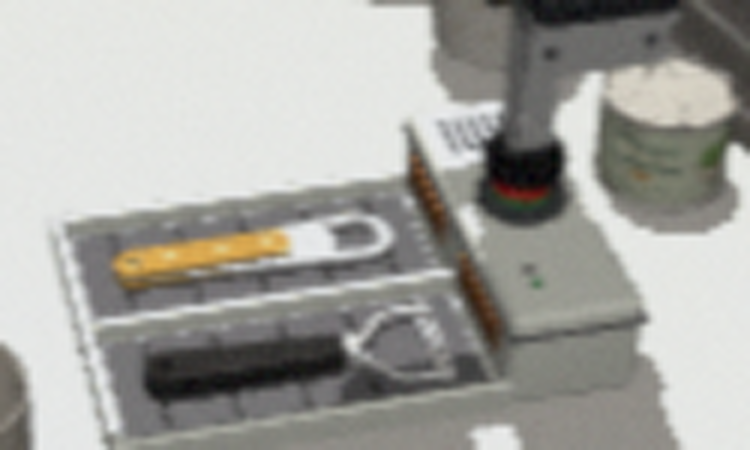

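The cap at (525,165) is pressed, with the red ring (522,190) showing and the green ring at the rim. Force is 5.5 N, which matches 15 mm. Both utensils lie in place. I'll hold a little longer, then hand in.

play_rows --pt "0 0 0 0 0" --pt "0 0 0 0 0" --pt "0 0 0 0 0" --pt "0 0 0 0 0" --pt "0 0 0 0 0" --pt "0 0 0 0 0"

```text
t: 19.88
eef_pos: [0.6509, -0.0993, 0.0995]
eef_rot: [0.0, 0.995, -0.096, 0.001]
ft_force: [1.8, -0.7, 6.0]
opening: 0.0008
finger_force: 2.8
```

```bash
python3 - <<'E'
from h import *
print(arm.sense()["ft_force"],arm.sense()["eef_pos"]); print(arm.finish_job())
E
```

```text
[ 1.75068152 -0.69857819  5.96733133] [ 0.65089719 -0.09930039  0.09952807]
the job is handed in; nothing more can be done
None
```

I've handed the job in (no verdict was returned): the peeler lies in the right compartment and the opener in the left, heads to the lamp housing, and the fingers hold the button about 15 mm down at about 6 N with the red ring still in view.

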